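# Shut the drill index on the jeweller's bench

## Task

Close up the drill index (the flat metal case) on the jeweller's bench: first push the upright drill rack over, towards the open cover, until it lies flat in the case, then push the cover over from behind and press it fully shut. It is all done by pushing: pick nothing up, do not shove the case out of its place or tip it up, and leave the jar, tumbler, bangle and pliers around it undisturbed.

Things in the scene. Friction and masses are not known exactly. Their poses are not given: they have to be found in the camera images.
- case: grey sheet-steel base of the drill index, an open tray 150 mm deep (its x) by 230 mm wide (its y) by 40 mm high, walls 3 mm; about 2.4 kg in all, standing loose on the bench. Origin: centre of its underside. Its +x points from the front wall to the wall with the cover hinge, +z up. Its front faces the robot within 0.6 rad.
- rack (a joint): angle of the drill rack in rad: 0 = folded flat inside the case, about 1.5 = standing upright; starts at 1.30 to 1.60, stops at 1.72. It swings from upright down towards the case's +x. Stiff hinge (0.2 N m): it stays wherever it is left; about 2 N at the free edge moves it. While it stands up the cover cannot be shut.
- rack_hinge (a point): middle of the rack's hinge axis, in the leaf's middle plane: in the case's frame x = -60 mm, y = 0, 24 mm above the case's underside; the axis runs along the case's y. The rack is an aluminium leaf, 100 mm from hinge to free edge, 208 mm wide, 3 mm thick.
- rack_edge (a point): middle of the rack's free edge, 100 mm from the hinge, moving with it. Its x axis points from hinge to free edge, its z axis out of the drill face (to the case's front when upright, up when flat). That face has rails and 13 fixed drills, up to 10 mm off the leaf's middle plane and up to 79 mm from the hinge; from there to the free edge it is plain.
- cover (a joint): angle of the cover in rad: 0 = fully shut, 1.57 = straight up, more = leaning back away from the case; starts at 1.65 to 1.86, stops at 1.95. A grey sheet-steel shell 150 mm by 230 mm, 18 mm deep, walls 3 mm. Stiff hinge (0.34 N m): it stays wherever it is left, also half shut; about 3 N at its free edge moves it.
- cover_hinge (a point): middle of the cover's hinge axis: in the case's frame x = +75 mm, y = 0, 40 mm above the underside (level with the top of the back wall); the axis runs along the case's y.
- cover_edge (a point): middle of the cover's free edge, at the level of its outer face: 150 mm from the hinge along the cover, 18 mm outside the hinge plane, moving with it. Its x axis points from free edge to hinge, its z axis out of the outer face (up when shut, away from the case when open). When shut it is 58 mm above the bench.
- jar: bystander: closed amber glass jar with white cap, 48 mm across, 75 mm high, beside the case. Origin: centre of its underside.
- tumbler: bystander: glass tumbler 72 mm across the rim and 85 mm high holding needle files that reach 155 mm above the bench, beside the case. Origin: centre of its underside.
- bangle: bystander: copper ring 68 mm across and 8 mm high lying on the bench at the left of the case. Origin: centre of its underside.
- pliers: bystander: blue-handled pliers 155 mm long and 12 mm high, lying on the bench beyond the cover. Origin: on the bench at their pivot.

How it is judged:
By the outcome, as a careful person would: the job done as asked, in the order asked, and still so for the second after the job is handed in, with the robot touching nothing.
It also fails if it takes over 54 s, if anything falls off the work surface, if the arm or the gripper's body presses on something with over 40 N, if the wrist force passes 120 N, or if a joint passes its speed limit or range.

## Robot

A 6-joint arm with a two-finger parallel gripper is mounted at the origin on the work surface. World frame = base frame: x ahead of the robot, y to its left, z up, the work surface at z = 0. Lengths are in mm, angles in degrees, forces in N, time in s.
With the tool pointing down it reaches from about 300 to 850 mm from the base axis. Payload 4.2 kg.
Tool frame: the origin (TCP) lies at the very end of the fingers, on their centre line; the grasp point (between the pads) lies 19 mm behind it; z points along the fingers, y is the line along which they close (so a half turn about z gives the same grasp; the last joint's range is limited). The gripper opens to 91 mm and grips with 3 to 60 N. Pads are 32 mm wide; open, the fingers measure 118 mm over their backs; the gripper's body (76 mm by 178 mm) begins 60 mm behind the grasp point.
Start: joints at [74.828, 18.312, 89.639, -0, 72.044, -1.146], TCP at [139.36, 557.873, 213.976] pointing down, gripper open.
Joint ranges: [-177.97, 177.97], [-48.28, 115.42], [12.27, 149.76], [-77.06, 257.06], [2.81, 150.46], [-146.56, 146.56]. Speed limits (degrees/s): [147.25, 147.25, 180, 180, 180, 180].

## Interface

Orientations are given as [roll, pitch, yaw] about the fixed x, y, z axes, in that order (R = Rz(yaw) Ry(pitch) Rx(roll)).
In Python, from workcell import env gives the robot as it stands.
- The arm moves only by the shell command python3 -m pendant 'ROWS' [FORCE]. ROWS is a JSON object of lists of equal length, an entry for each row: "translation": the shift along the tool's x, y, z in mm, a list of three; "roll": the turn about the tool's z in rad; "hand": the closure in counts, from 0 (fully open) to 255 (shut). In form: {"translation": [[dx, dy, dz], ...], "roll": [roll, ...], "hand": [hand, ...]}. A call has exactly 8 rows; each row shifts and turns the commanded pose from where the row before left it, along the tool's axes as they then stand; what a row does not reach is not made up. A row lasts 1/12 s, in which the tool goes at most 41.7 mm and 7.16 degrees, less where a joint would pass 70% of its speed; a pose out of reach is approached as far as the arm can. A call with a gripper value outside its range is refused whole. The fingers move at their own pace and stop on an object; FORCE is the grip in N (left out, the last holds). Time passes only in rows, so rows that do not move let the fingers close, or fill a call up. It gives the time, the measured TCP pose, the force, the opening and the grip force at its end, in the units of the state.
- env.state(): the state, without advancing time (a new reading comes with each control period).
- env.grab_frame(name): name is "scene" or "top" or "wrist"; returns a dict with "frame" (480x640x3 uint8, red, green, blue), "z_map" (480x640 float32, mm along the optical axis (not along the pixel's ray), 0 where there is no reading), "fx", "fy", "cx", "cy" (pixels), "pose" (4x4, takes a point from camera to world coordinates). Camera axes: x right, y down, z forward; pixel columns grow to the right and rows downward; lengths in mm; the calibration is good to about 2 mm. The wrist camera is an equidistant fisheye: a pixel r from the principal point sees the ray r / f radians off the axis. A picture is of the moment at which its call begins.
- env.job_done(): hands the job in; it is judged then, once.
Trained networks look in a picture, given as the dict that the camera call returned (one of the last four; its "shot" number tells which), for a name from the list of things; names that differ only in an ending like _2 or _b are one class to them, and where a whole thing is asked for, a point or a joint stands for the part that bears it (a point fixed in the world has none). Each returns a list of dicts, best first, with "score" (0 to 1); they miss things now and then, are a little off and sometimes report something else, mostly with a low value. They report only what shows in the picture. A call takes as long as a camera call.
- env.recognise(picture, label): "rect" ([centre column, centre row, width, height] in pixels, round what is visible of it).
- env.regions_of(picture, label): "pixels" (480x640 bool, what is visible of it) and "rect" ([centre column, centre row, width, height] in pixels, round what is visible of it).
The state is a dict: "time_s": time; "qpos": joint angles; "qvel": joint speeds; "effort": joint torques, N m; "ee_pos": TCP position; "ee_rot": TCP orientation; "force": force on the tool from outside, world axes, zero at the start; "torque": the same for the moment, N m; "gripper_width": finger opening in mm; "gripper_force": force on a finger pad.
Only numpy, scipy, OpenCV 4.12 (cv2) and the standard library are available. Lean on these libraries where they do the work, as an engineer would, in place of code of your own. Each camera call takes 0.05 s, during which the arm holds its last target. There are 200 camera calls.

## Working session

There is one attempt and no reset: what is moved stays moved. The work goes in short steps, Python scripts to look and compute and a shell command to move; the robot and the scene stay as the last step left them, time stands still between calls to the robot, and variables do not carry over. Pictures are saved under pics/ and viewed, at most 10 in all, crops included, and the job is handed in when it is done.

```bash
mkdir -p pics; ls
cat > h.py <<'E'
from workcell import env
import numpy as np, cv2
def pts(f,mask=None):
    z=f["z_map"];m=z>0
    if mask is not None:m&=mask
    v,u=np.nonzero(m);d=z[v,u]
    p=np.c_[(u-f["cx"])/f["fx"]*d,(v-f["cy"])/f["fy"]*d,d]
    P=np.array(f["pose"]);return p@P[:3,:3].T+P[:3,3]
E
python3 - <<'E'
from h import *
s=env.state();print(s["ee_pos"],s["ee_rot"],s["time_s"])
ims=[]
for c in("scene","top"):
    f=env.grab_frame(c);ims.append(f["frame"][:,:,::-1])
    for n in("case","rack","cover","jar","tumbler","bangle","pliers"):
        r=env.regions_of(f,n)
        if r:
            p=pts(f,r[0]["pixels"]);print(c,n,round(r[0]["score"],2),np.round(r[0]["rect"]),len(p),*(np.round(np.percentile(p,[2,50,98],axis=0)) if len(p) else []))
cv2.imwrite("pics/a.png",cv2.resize(np.vstack(ims),(0,0),fx=.62,fy=.62))
E
```

```text
pics
[139.22154978 557.36232049 213.118639  ] [-1.79898547e+02 -7.10260381e-04  1.65975895e+02] 0.0
scene case 0.78 [343. 228. 106.  66.] 6137 [466.  63.   1.] [626. 176. 104.] [660. 292. 184.]
scene rack 0.67 [335. 204.  82.  16.] 1192 [459.  62.  61.] [479. 161.  94.] [499. 260. 121.]
scene cover 0.64 [346. 231. 103.  53.] 4307 [603.  74.  38.] [635. 183. 125.] [662. 294. 184.]
scene jar 0.9 [407. 216.  22.  32.] 472 [447. 338.   6.] [478. 357.  48.] [487. 380.  76.]
scene tumbler 0.95 [253. 220.  27.  54.] 1068 [510. -74.   2.] [567. -39.  67.] [581. -10. 136.]
scene bangle 0.72 [446. 227.  25.  18.] 181 [411. 438.  -2.] [453. 470.   4.] [479. 501.   9.]
scene pliers 0.63 [328. 304.  27.  54.] 533 [686. 130.  -3.] [769. 166.   9.] [825. 182.  13.]
top case 0.58 [304. 260. 140. 138.] 14546 [446.  65.   1.] [573. 177.  42.] [650. 292. 185.]
top rack 0.92 [308. 308. 116.  35.] 2129 [446.  66.   4.] [470. 163.  79.] [495. 261. 123.]
top cover 0.64 [296. 222. 131.  62.] 5662 [591.  75.  39.] [626. 187. 111.] [654. 297. 187.]
top jar 0.97 [211. 315.  37.  21.] 641 [439. 339.   2.] [459. 353.  74.] [480. 380.  78.]
top tumbler 0.8 [423. 268.  47.  39.] 1245 [512. -71.   6.] [542. -44.  66.] [574.  -6. 147.]
top bangle 0.75 [163. 326.  31.  32.] 318 [410. 440.  -1.] [440. 472.   7.] [474. 504.  12.]
top pliers 0.63 [314. 169.  24.  55.] 575 [707. 132.   1.] [762. 168.  11.] [818. 183.  14.]
```

View pics/a.png

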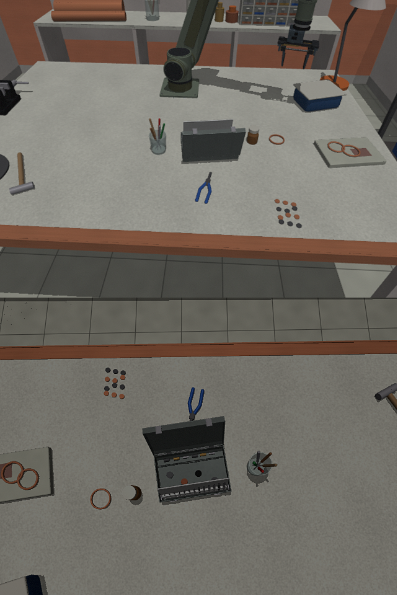

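The scene view shows the case near (343,228) with the cover open on its far side. The jar and bangle are at its left, the tumbler at its right, and the pliers behind it. Next I'll fit the case pose and the two angles.

```bash
cat > fit.py <<'E'
from h import *
from scipy.optimize import least_squares
# case pose (x,y,yaw) + rack, cover from known geometry: side-view planes and y extents
def fit():
    R=[];C=[]
    for c in("scene","top"):
        f=env.grab_frame(c)
        for n,L in(("rack",R),("cover",C)):
            r=env.regions_of(f,n)
            if r:
                m=cv2.erode(r[0]["pixels"].astype(np.uint8),np.ones((3,3)))>0
                L.append((c,pts(f,m)))
    return R,C
if __name__=="__main__":
    R,C=fit()
    for nm,L in(("rack",R),("cover",C)):
        for c,p in L:
            for lo,hi in((50,75),(75,100),(100,118),(118,130),(130,150),(150,175),(175,200)):
                q=p[(p[:,2]>lo)&(p[:,2]<hi)]
                if len(q)<60: continue
                # robust line x = a + b*y
                b,a=np.polyfit(q[:,1],q[:,0],1)
                for _ in range(5):
                    e=abs(q[:,0]-a-b*q[:,1]);k=e<=max(np.median(e)*2.5,1);b,a=np.polyfit(q[k,1],q[k,0],1)
                y0,y1=np.percentile(q[:,1],[1,99]);ym=(y0+y1)/2
                print(nm,c,lo,hi,len(q),"yaw",round(-np.degrees(np.arctan(b)),1),"x@mid",round(a+b*ym,1),"ymid",round(ym,1),"len",round((y1-y0)*np.hypot(1,b),1),"zmed",round(np.median(q[:,2])))
E
python3 fit.py
```

```text
rack scene 50 75 140 yaw 8.1 x@mid 474.6 ymid 159.1 len 184.0 zmed 71
rack scene 75 100 489 yaw 8.1 x@mid 478.6 ymid 161.3 len 199.6 zmed 88
rack scene 100 118 348 yaw 8.1 x@mid 483.2 ymid 163.3 len 200.3 zmed 109
rack top 50 75 612 yaw 7.7 x@mid 464.1 ymid 162.2 len 194.4 zmed 65
rack top 75 100 508 yaw 8.1 x@mid 473.4 ymid 163.0 len 195.8 zmed 89
rack top 100 118 318 yaw 8.2 x@mid 478.3 ymid 163.7 len 196.6 zmed 109
rack top 118 130 99 yaw 8.4 x@mid 481.0 ymid 163.7 len 196.8 zmed 121
cover scene 50 75 539 yaw 8.3 x@mid 620.5 ymid 182.0 len 219.3 zmed 63
cover scene 75 100 587 yaw 8.2 x@mid 627.0 ymid 182.9 len 219.6 zmed 87
cover scene 100 118 436 yaw 8.3 x@mid 632.6 ymid 183.5 len 221.0 zmed 109
cover scene 118 130 299 yaw 8.3 x@mid 636.5 ymid 183.9 len 218.0 zmed 124
cover scene 130 150 530 yaw 8.3 x@mid 640.9 ymid 184.1 len 219.6 zmed 140
cover scene 150 175 686 yaw 8.5 x@mid 646.8 ymid 185.1 len 218.3 zmed 163
cover scene 175 200 663 yaw 8.0 x@mid 645.0 ymid 184.9 len 215.6 zmed 181
cover top 50 75 690 yaw 8.3 x@mid 615.1 ymid 184.4 len 223.3 zmed 63
cover top 75 100 771 yaw 8.3 x@mid 621.8 ymid 185.0 len 223.8 zmed 88
cover top 100 118 588 yaw 8.3 x@mid 627.4 ymid 185.5 len 224.6 zmed 109
cover top 118 130 419 yaw 8.3 x@mid 631.4 ymid 186.5 len 224.1 zmed 124
cover top 130 150 694 yaw 8.3 x@mid 635.5 ymid 186.6 len 224.6 zmed 140
cover top 150 175 141 yaw 8.2 x@mid 638.6 ymid 186.5 len 226.0 zmed 152
cover top 175 200 1158 yaw 8.3 x@mid 637.9 ymid 188.0 len 220.3 zmed 184
```

```bash
python3 -m pendant '{"translation":[[-27.5,-22.5,0],[-27.5,-22.5,0],[-27.5,-22.5,0],[-27.5,-22.5,0],[-27.5,-22.5,0],[-27.5,-22.5,0],[-27.5,-22.5,0],[-27.5,-22.5,0]],"roll":[0,0,0,0,0,0,0,0],"hand":[255,255,255,255,255,255,255,255]}' 20
python3 -m pendant '{"translation":[[-27.5,-22.5,0],[-27.5,-22.5,0],[-27.5,-22.5,0],[-27.5,-22.5,0],[-27.5,-22.5,0],[-27.5,-22.5,0],[0,0,0],[0,0,0]],"roll":[0,0,0,0,-0.1,-0.1,-0.1,-0.09],"hand":[255,255,255,255,255,255,255,255]}'
cat >> h.py <<'E'
O=np.array([521.5,171.2]);a=np.radians(8.3);X=np.array([np.cos(a),np.sin(a)]);Y=np.array([-X[1],X[0]])
def cs(p): p=np.asarray(p); d=p[...,:2]-O; return np.stack([d@X,d@Y,p[...,2]],-1)
E
python3 -c "
from h import *
s=env.state();print(cs(s['ee_pos']).round(1),s['ee_rot'],s['force'],s['qpos'],s['time_s'],s['gripper_width'])"
```

```text
time_s: 1.77
ee_pos: [309.9, 328.5, 214.2]
ee_rot: [180.0, 0.0, 166.0]
force: [0.1, 1.2, 0.0]
gripper_width: 40.6
gripper_force: 0.0
time_s: 2.43
ee_pos: [440.5, 159.6, 213.9]
ee_rot: [180.0, 0.0, -171.6]
force: [-0.2, -0.4, -0.5]
gripper_width: 0.2
gripper_force: 0.0
[-8.180e+01  2.000e-01  2.139e+02] [ 1.79995420e+02  1.66815551e-02 -1.71633020e+02] [-0.20080379 -0.35610719 -0.52463455] [ 1.85045737e+01  8.67793750e+00  1.02738949e+02  1.68928286e-03
  6.85658863e+01 -7.98630239e+01] 2.4333 0.20584551524928305
```

```bash
python3 -m pendant '{"translation":[[1.25,0,27],[1.25,0,27],[1.25,0,27],[1.25,0,27],[-7,0,0],[-7,0,0],[-7,0,0],[-7,0,0]],"roll":[0,0,0,0,0,0,0,0],"hand":[255,255,255,255,255,255,255,255]}'
python3 -m pendant '{"translation":[[-7,0,-1],[-7,0,-1],[-5.3,0,2.7],[-5.3,0,2.7],[-5.3,0,2.7],[-5,0,3.3],[-5,0,3.3],[-5,0,3.3]],"roll":[0,0,0,0,0,0,0,0],"hand":[255,255,255,255,255,255,255,255]}'
cat > look.py <<'E'
from h import *
import sys
s=env.state();print(cs(s['ee_pos']).round(1),np.round(s['force'],1),s['time_s'])
ims=[]
for c in("scene","top"):
    f=env.grab_frame(c)
    u,v=(340,240) if c=="scene" else (300,270)
    ims.append(cv2.resize(f["frame"][v-90:v+90,u-120:u+120,::-1],(400,300)))
    for n in("rack","cover"):
        r=env.regions_of(f,n)
        if r:
            p=cs(pts(f,r[0]["pixels"]));p=p[(p[:,2]>15)&(abs(p[:,1])<110)&(abs(p[:,1])>35)]
            print(c,n,round(r[0]["score"],2),[(int(t),np.round(np.median(p[(p[:,2]>t)&(p[:,2]<t+12),0]),1)) for t in range(15,195,12) if ((p[:,2]>t)&(p[:,2]<t+12)).sum()>20])
cv2.imwrite(f"pics/{sys.argv[1]}.png",np.hstack(ims))
E
python3 look.py b
```

```text
time_s: 3.1
ee_pos: [464.3, 165.2, 107.8]
ee_rot: [180.0, 0.2, -171.7]
force: [-1.8, 0.1, -0.1]
gripper_width: 0.2
gripper_force: 1.1
time_s: 3.77
ee_pos: [506.8, 171.1, 89.5]
ee_rot: [180.0, -0.0, -171.7]
force: [-1.7, -0.5, 0.9]
gripper_width: 0.6
gripper_force: 0.7
[-14.6   2.   89.5] [-1.7 -0.5  0.9] 3.7667
scene cover 0.57 [(27, np.float64(91.9)), (39, np.float64(94.7)), (51, np.float64(98.1)), (63, np.float64(101.2)), (75, np.float64(104.4)), (87, np.float64(107.3)), (99, np.float64(110.9)), (111, np.float64(114.1)), (123, np.float64(117.4)), (135, np.float64(120.2)), (147, np.float64(123.5)), (159, np.float64(126.4)), (171, np.float64(127.1)), (183, np.float64(116.5))]
top rack 0.76 [(27, np.float64(-60.6)), (39, np.float64(-53.5)), (51, np.float64(-44.3)), (75, np.float64(-6.0)), (87, np.float64(4.3))]
top cover 0.85 [(39, np.float64(83.9)), (51, np.float64(93.0)), (63, np.float64(96.4)), (75, np.float64(99.6)), (87, np.float64(102.7)), (99, np.float64(105.8)), (111, np.float64(109.1)), (123, np.float64(112.3)), (135, np.float64(115.2)), (147, np.float64(117.8)), (171, np.float64(123.8)), (183, np.float64(115.3))]
```

View pics/b.png

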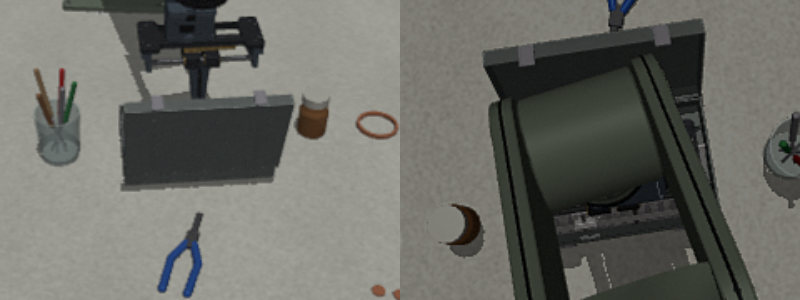

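The picture shows the closed fingers behind the cover at about (200,85), with the rack tilted to roughly 0.8 rad. The cover, case and bystanders have not moved. I'll carry on pushing the rack down.

```bash
python3 -m pendant '{"translation":[[-5.5,0,0.2],[-5.5,0,0.2],[-5.5,0,0.2],[-5.5,0,0.2],[-6,0,2],[-6,0,6],[-2.5,0,5],[-2.5,0,4]],"roll":[0,0,0,0,0,0,0,0],"hand":[255,255,255,255,255,255,255,255]}'
python3 -m pendant '{"translation":[[-2,0,4.5],[-2,0,4.5],[-1.7,0,5],[-1.7,0,5],[-1.2,0,5],[-1.2,0,5],[-1,0,4.5],[-1,0,4.5]],"roll":[0,0,0,0,0,0,0,0],"hand":[255,255,255,255,255,255,255,255]}'
python3 look.py c
```

```text
time_s: 4.73
ee_pos: [546.5, 177.0, 71.7]
ee_rot: [180.0, 0.1, -171.7]
force: [1.1, 1.5, 1.7]
gripper_width: 0.6
gripper_force: 1.0
time_s: 5.4
ee_pos: [556.0, 178.2, 33.4]
ee_rot: [-180.0, -0.1, -171.7]
force: [0.2, 0.5, 0.3]
gripper_width: 0.6
gripper_force: 0.4
[35.1  2.  33.4] [0.2 0.5 0.3] 5.4
scene cover 0.89 [(27, np.float64(92.0)), (39, np.float64(95.0)), (51, np.float64(98.0)), (63, np.float64(101.3)), (75, np.float64(104.1)), (87, np.float64(107.5)), (99, np.float64(110.9)), (111, np.float64(113.9)), (123, np.float64(116.9)), (135, np.float64(120.2)), (147, np.float64(123.6)), (159, np.float64(126.6)), (171, np.float64(126.8)), (183, np.float64(116.9))]
top rack 0.75 [(27, np.float64(2.8))]
top cover 0.91 [(39, np.float64(82.8)), (51, np.float64(93.4)), (63, np.float64(96.2)), (75, np.float64(99.5)), (87, np.float64(102.8)), (99, np.float64(106.0)), (111, np.float64(108.8)), (123, np.float64(112.2)), (135, np.float64(115.2)), (147, np.float64(117.8)), (171, np.float64(123.9)), (183, np.float64(115.4))]
```

View pics/c.png

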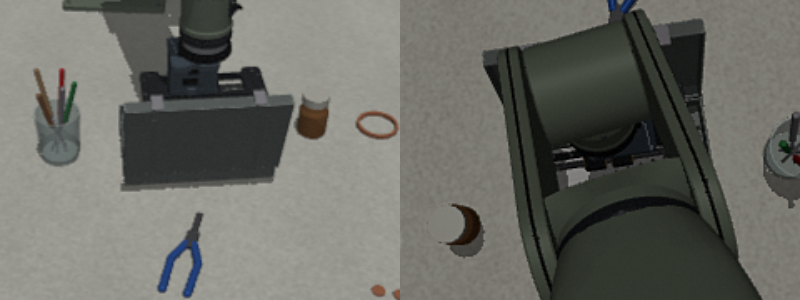

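The fingers are now deep in the case and the cover has not moved. I'll press the rack the last 10 mm and watch the force.

```bash
python3 -m pendant '{"translation":[[-1,0,1.5],[-1,0,1.5],[0,0,1.5],[0,0,1.5],[0,0,1.5],[0,0,1],[0,0,1],[0,0,1]],"roll":[0,0,0,0,0,0,0,0],"hand":[255,255,255,255,255,255,255,255]}'
```

```text
time_s: 6.37
ee_pos: [559.2, 178.8, 25.7]
ee_rot: [180.0, 0.1, -171.7]
force: [-4.2, -1.2, 19.1]
gripper_width: 0.3
gripper_force: 9.9
```

```bash
python3 -m pendant '{"translation":[[0,0,-10],[0,0,-20],[2,0,-28],[5,0,-28],[20,0,-28],[35,0,-28],[35,0,-30],[35,0,-30]],"roll":[0,0,0,0,0,0,0,0],"hand":[255,255,255,255,255,255,255,255]}'
python3 -m pendant '{"translation":[[30,0,0],[30,0,0],[30,0,0],[30,0,0],[30,0,0],[0,0,0],[0,0,0],[0,0,0]],"roll":[0,0,0,0,0,0,0,0],"hand":[255,255,255,255,255,255,255,255]}'
python3 look.py d
```

```text
time_s: 7.03
ee_pos: [435.4, 160.5, 218.7]
ee_rot: [-180.0, -0.1, -171.7]
force: [0.7, -0.3, 1.3]
gripper_width: 0.6
gripper_force: 0.0
time_s: 7.7
ee_pos: [289.5, 139.5, 218.3]
ee_rot: [180.0, 0.1, -171.7]
force: [0.5, -0.1, -0.3]
gripper_width: 0.8
gripper_force: 0.0
[-234.2    2.1  218.3] [ 0.5 -0.1 -0.3] 7.7
scene cover 0.81 [(27, np.float64(92.1)), (39, np.float64(94.8)), (51, np.float64(97.9)), (63, np.float64(101.1)), (75, np.float64(104.3)), (87, np.float64(107.5)), (99, np.float64(111.0)), (111, np.float64(114.1)), (123, np.float64(117.2)), (135, np.float64(120.3)), (147, np.float64(123.5)), (159, np.float64(126.6)), (171, np.float64(126.8)), (183, np.float64(116.7))]
top rack 0.77 [(15, np.float64(1.7)), (27, np.float64(-25.6))]
top cover 0.85 [(27, np.float64(86.5)), (39, np.float64(83.4)), (51, np.float64(93.1)), (63, np.float64(96.2)), (75, np.float64(99.4)), (87, np.float64(102.6)), (99, np.float64(105.9)), (111, np.float64(109.1)), (123, np.float64(112.2)), (135, np.float64(115.3)), (147, np.float64(117.9)), (171, np.float64(123.6)), (183, np.float64(115.2))]
```

View pics/d.png

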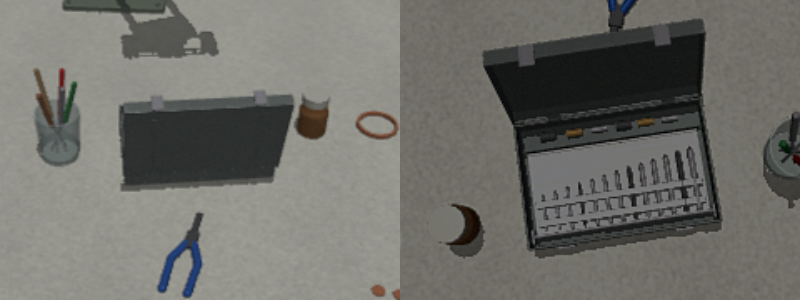

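The rack now lies flat in the case (right crop, about (615,185)). The cover is still open and everything around it is where it was. Next I'll take the hand over the top and behind the cover.

```bash
python3 -m pendant '{"translation":[[-33.3,0,-3],[-33.3,0,-3],[-33.3,0,-3],[-33.3,0,-3],[-33.3,0,0],[-33.3,0,0],[-33.3,0,0],[-33.3,0,0]],"roll":[0,0,0,0,0,0,0,0],"hand":[255,255,255,255,255,255,255,255]}'
python3 -m pendant '{"translation":[[-33.3,0,0],[-33.3,0,0],[-33.3,0,0],[-33.3,0,0],[-5,0,0],[0,0,22],[0,0,22],[0,0,22]],"roll":[0,0,0,0,0,0,0,0],"hand":[255,255,255,255,255,255,255,255]}'
python3 look.py e
```

```text
time_s: 8.67
ee_pos: [554.3, 177.8, 229.1]
ee_rot: [-180.0, -0.1, -171.7]
force: [0.5, 0.8, 1.0]
gripper_width: 0.3
gripper_force: 0.0
time_s: 9.33
ee_pos: [689.2, 197.6, 162.5]
ee_rot: [180.0, -0.0, -171.7]
force: [0.7, -0.4, 0.9]
gripper_width: 0.5
gripper_force: 0.0
[169.7   1.9 162.5] [ 0.7 -0.4  0.9] 9.3333
scene cover 0.69 [(15, np.float64(74.8)), (27, np.float64(92.2)), (39, np.float64(94.7)), (51, np.float64(98.1)), (63, np.float64(101.4)), (75, np.float64(104.3)), (87, np.float64(107.5)), (99, np.float64(110.7)), (111, np.float64(113.6)), (123, np.float64(117.0)), (135, np.float64(120.5)), (147, np.float64(123.4)), (159, np.float64(126.7)), (171, np.float64(126.8)), (183, np.float64(116.5))]
```

View pics/e.png

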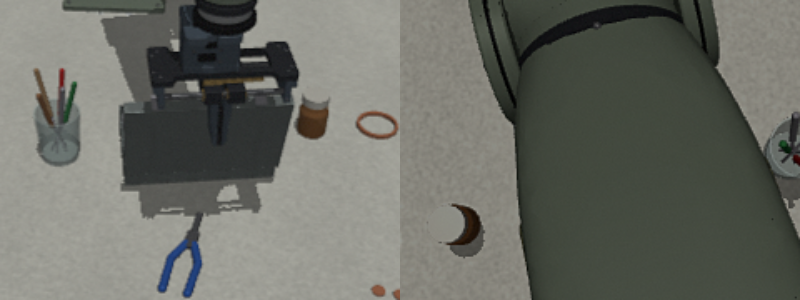

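The fingers are behind the cover, with tips at about (215,140), clear of it and above the pliers. I'll start pushing the cover over.

```bash
python3 -m pendant '{"translation":[[7.6,0,-0.3],[7.6,0,-0.3],[7.6,0,-0.3],[7.6,0,-0.3],[7.6,0,-0.3],[7.6,0,-0.3],[7.6,0,-0.3],[7.6,0,-0.3]],"roll":[0,0,0,0,0,0,0,0],"hand":[255,255,255,255,255,255,255,255]}'
python3 -m pendant '{"translation":[[7.2,0,-0.3],[7.2,0,-0.3],[7.2,0,-0.3],[6.2,0,0.7],[6.2,0,0.7],[6.2,0,0.7],[6.2,0,0.7],[6,0,2]],"roll":[0,0,0,0,0,0,0,0],"hand":[255,255,255,255,255,255,255,255]}'
python3 look.py f
```

```text
time_s: 10.3
ee_pos: [628.2, 188.9, 166.6]
ee_rot: [180.0, 0.0, -171.7]
force: [4.0, 0.4, 2.4]
gripper_width: 0.6
gripper_force: 1.7
time_s: 10.97
ee_pos: [576.3, 181.3, 162.1]
ee_rot: [180.0, -0.0, -171.7]
force: [1.5, 0.7, 2.1]
gripper_width: 0.4
gripper_force: 1.2
[ 55.7   2.  162.1] [1.5 0.7 2.1] 10.9667
scene cover 0.66 [(27, np.float64(75.9)), (39, np.float64(88.7)), (51, np.float64(85.8)), (63, np.float64(80.3)), (75, np.float64(75.0)), (87, np.float64(69.4)), (99, np.float64(64.1)), (111, np.float64(58.6)), (123, np.float64(53.1)), (135, np.float64(47.4)), (147, np.float64(42.1)), (159, np.float64(36.6)), (171, np.float64(30.5))]
top rack 0.97 [(15, np.float64(10.8)), (27, np.float64(6.0))]
top cover 0.58 [(51, np.float64(85.0)), (63, np.float64(79.9)), (111, np.float64(55.1)), (123, np.float64(52.3)), (159, np.float64(33.4)), (171, np.float64(16.8)), (183, np.float64(22.3))]
```

View pics/f.png

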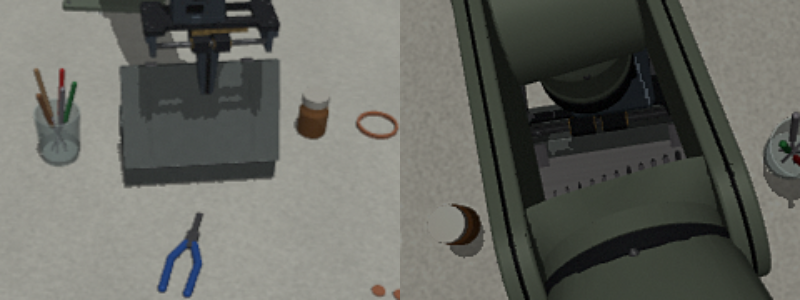

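The cover is tilted forward at about 1.15 rad, with the fingers at about (207,85), and the case has not moved. I'll keep going down.

```bash
python3 -m pendant '{"translation":[[6,0,2.4],[6,0,2.4],[6,0,2.4],[5.5,0,3.2],[5.5,0,3.2],[5.5,0,3.2],[5,0,3.3],[4.6,0,4]],"roll":[0,0,0,0,0,0,0,0],"hand":[255,255,255,255,255,255,255,255]}'
python3 -m pendant '{"translation":[[4.5,0,4.2],[4.5,0,4.2],[4.5,0,4.2],[3.8,0,5],[3.8,0,5],[3.8,0,5],[3.8,0,5],[2.8,0,5.7]],"roll":[0,0,0,0,0,0,0,0],"hand":[255,255,255,255,255,255,255,255]}'
python3 -m pendant '{"translation":[[2.7,0,5.7],[2.7,0,5.7],[2.7,0,5.7],[1.2,0,4.4],[1.2,0,4.4],[1.2,0,4.4],[1.2,0,4.4],[1.2,0,3]],"roll":[0,0,0,0,0,0,0,0],"hand":[255,255,255,255,255,255,255,255]}'
python3 -m pendant '{"translation":[[0,0,1.5],[0,0,1],[0,0,1],[0,0,1],[0,0,1],[0,0,0],[0,0,0],[0,0,0]],"roll":[0,0,0,0,0,0,0,0],"hand":[255,255,255,255,255,255,255,255]}'
```

```text
time_s: 11.93
ee_pos: [532.7, 174.9, 138.1]
ee_rot: [180.0, -0.0, -171.7]
force: [0.3, -0.5, 2.6]
gripper_width: 0.5
gripper_force: 1.0
time_s: 12.6
ee_pos: [502.0, 170.4, 99.5]
ee_rot: [180.0, 0.0, -171.7]
force: [0.1, -0.1, 1.3]
gripper_width: 0.5
gripper_force: 0.7
time_s: 13.27
ee_pos: [488.4, 168.4, 61.8]
ee_rot: [-180.0, 0.0, -171.7]
force: [0.8, 0.3, 0.1]
gripper_width: 0.4
gripper_force: 0.5
time_s: 13.93
ee_pos: [488.2, 168.4, 58.2]
ee_rot: [180.0, 0.0, -171.7]
force: [-3.5, -1.0, 11.3]
gripper_width: 0.1
gripper_force: 5.5
```

```bash
python3 -m pendant '{"translation":[[0,0,0.7],[0,0,0.7],[0,0,0.6],[0,0,0],[0,0,0],[0,0,0],[0,0,0],[0,0,0]],"roll":[0,0,0,0,0,0,0,0],"hand":[255,255,255,255,255,255,255,255]}'
python3 -m pendant '{"translation":[[0,0,-4],[0,0,-20],[0,0,-25],[0,0,-25],[0,0,-25],[0,0,-25],[0,0,-25],[0,0,-10]],"roll":[0,0,0,0,0,0,0,0],"hand":[255,255,255,255,255,255,255,255]}'
python3 -m pendant '{"translation":[[30,0,0],[30,0,0],[30,0,0],[30,0,0],[30,0,0],[30,0,0],[0,0,0],[0,0,0]],"roll":[0,0,0,0,0,0,0,0],"hand":[255,255,255,255,255,255,255,255]}'
python3 look.py g
python3 - <<'E'
from h import *
for c in("scene","top"):
    f=env.grab_frame(c)
    p=cs(pts(f));p=p[(abs(p[:,0])<62)&(abs(p[:,1])<105)]
    A=np.c_[p[:,:2],np.ones(len(p))];k=np.linalg.lstsq(A,p[:,2],rcond=None)[0];print(c,"slope x,y,h",k.round(4))
    for n in("jar","tumbler","bangle","pliers"):
        r=env.regions_of(f,n)
        if r: print(n,np.round(r[0]["rect"]))
E
```

```text
time_s: 14.6
ee_pos: [488.3, 168.4, 58.1]
ee_rot: [180.0, 0.1, -171.7]
force: [-6.8, -2.3, 25.2]
gripper_width: 0.5
gripper_force: 12.4
time_s: 15.27
ee_pos: [490.1, 168.9, 217.3]
ee_rot: [179.9, 0.4, -171.7]
force: [1.2, 0.7, 0.3]
gripper_width: 0.4
gripper_force: 0.0
time_s: 15.93
ee_pos: [309.3, 142.1, 213.5]
ee_rot: [180.0, 0.0, -171.6]
force: [0.7, -0.4, 0.8]
gripper_width: 0.6
gripper_force: 0.0
[-214.2    1.9  213.5] [ 0.7 -0.4  0.8] 15.9333
scene cover 0.98 [(39, np.float64(74.2)), (51, np.float64(8.4))]
top cover 0.72 [(51, np.float64(-4.0))]
scene slope x,y,h [-1.1391  0.4154 32.8355]
jar [405. 219.  17.  28.]
tumbler [255. 219.  29.  58.]
bangle [446. 225.  23.  17.]
pliers [325. 306.  29.  51.]
top slope x,y,h [-8.00000e-04  3.00000e-04  5.83003e+01]
jar [214. 315.  32.  19.]
tumbler [424. 268.  47.  43.]
bangle [162. 325.  37.  28.]
```

View pics/g.png

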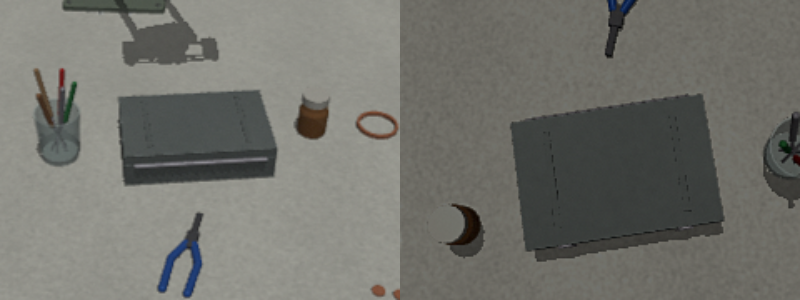

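The cover is shut and level at 58.3 mm. The case and bystanders are in their places, and the arm is clear.

```bash
python3 -c "
from workcell import env
print(env.job_done())"
```

```text
the job is handed in; nothing more can be done
None
```

The drill index is closed and handed in at about 16 s: the rack was pushed flat first, then the cover pressed shut (level at 58 mm), with the case and the things around it showing no movement in the pictures.

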